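# Back off the ratchet crate clamp to its stop

## Robot

A 6-joint arm with a two-finger parallel gripper is mounted at the origin on the work surface. World frame = base frame: x ahead of the robot, y to its left, z up, the work surface at z = 0. Lengths are in mm, angles in degrees, forces in N, time in s.
With the tool pointing down it reaches from about 350 to 850 mm from the base axis. Payload 8.1 kg.
Tool frame: the origin (TCP) lies midway between the tips of the shut fingers; the grasp point (between the pads) lies 19 mm behind it; x points along the fingers, y is the direction in which the jaws open and shut, and the axes are right-handed (so a half turn about x gives the same grasp; the last joint's range is limited). The gripper opens to 85 mm and grips with 20 to 120 N. Pads are 22 mm wide; open, the fingers measure 114 mm over their backs; the gripper's body (76 mm by 85 mm) begins 54 mm behind the grasp point. The pads swing forward as they close: fully open they stand 13 mm farther back than shut.
Start: joints at [-72.387, 7.471, 85.268, -0, 87.261, -4.893], TCP at [229.686, -554.301, 231.292] pointing down, gripper open.
Joint ranges: [-169.43, 169.43], [-51.17, 129.36], [1.28, 143.12], [-76.62, 256.62], [0, 156.53], [-152.29, 152.29]. Speed limits (degrees/s): [136.94, 136.94, 159.86, 180, 180, 180].

## Interface

Orientations are given as [roll, pitch, yaw] about the fixed x, y, z axes, in that order (R = Rz(yaw) Ry(pitch) Rx(roll)).
In Python, from bench import sense, snapshot, hand_in gives the robot as it stands.
- The arm moves only by the tool drive_tool, never from a script. Its argument "deltas" is a list of rows, each a list of 7 numbers: the closure in counts, from 0 (fully open) to 255 (shut), then the shift along the tool's x, y, z in m, then the turn, a rotation vector about the tool's x, y, z in rad. A call has exactly 10 rows; each row is the pose to reach, as a shift and turn from the pose commanded when the call began, along the tool's axes at that moment; what a row does not reach only later rows make up. A row lasts 1/12 s, in which the tool goes at most 41.7 mm and 7.16 degrees, less where a joint would pass 70% of its speed; a pose out of reach is approached as far as the arm can. A call with a gripper value outside its range is refused whole. The fingers move at their own pace and stop on an object; "squeeze" is the grip in N (left out, the last holds). Time passes only in rows, so rows that repeat a pose let the fingers close, or fill a call up. It gives the time, the measured TCP pose, the force and the opening at its end, in the units of the state.
- sense(): the state, without advancing time (a new reading comes with each control period).
- snapshot(name): name is "scene" or "top"; returns a dict with "frame" (384x512x3 uint8, blue, green, red), "fx", "fy", "cx", "cy" (pixels), "rvec" (rotation vector, rad) and "tvec" (3), from world to camera coordinates, as OpenCV has them. Camera axes: x right, y down, z forward; pixel columns grow to the right and rows downward; lengths in mm; the calibration is good to about 2 mm. A picture is of the moment at which its call begins. There is no depth.
- hand_in(): hands the job in, once; it reports no verdict.
The state is a dict: "time": time; "joint_pos": joint angles; "qd": joint speeds; "joint_efforts": joint torques, N m; "tool_pos": TCP position; "tcp_rot": TCP orientation; "ft_force": force on the tool from outside, world axes, zero at the start; "wrist_torque": the same for the moment, N m; "finger_gap": finger opening in mm.
Only numpy, scipy, OpenCV 4.12 (cv2) and the standard library are available. Lean on these libraries where they do the work, as an engineer would, in place of code of your own. Each camera call takes 0.05 s, during which the arm holds its last target.

## Task

Release the blue ratchet clamp on the packing bench: lift the yellow pawl out of the wheel's teeth and lay it back, then turn the wheel backward (clockwise from above) by its red knob until the jaw comes back against the sprung red buffer and presses it in a little, feeling for it and never bottoming it. Leave the jaw there and lower the pawl back down onto the teeth without slamming it; never force the wheel against the engaged pawl, and leave the crate and the other things on the bench where they are.

Things in the scene. Friction and masses are not known exactly. Their poses are not given: they have to be found in the camera images.
- clamp: Blue steel bench clamp, bolted down. Origin on the wheel's vertical axis at table height; z up, +y from the wheel to jaw, crate and fixed fence. Base plate 12 mm thick, y = -190 to +280 mm, x = -110 to +140 mm. Fence at y = 268, up to 102 mm high. Pawl bracket at y = -118 to -148, up to 92 mm high.
- wheel: Steel ratchet wheel, 166 mm across, top face 56 mm high, 18 sawteeth on its rim (crests 64 mm high), hub 32 mm wide, 86 mm high. Origin on the axis at table height, z up. Backward = clockwise from above: blocked by the pawl when down; opens the jaw 30 mm per rad. It drags (0.35 N m) and stays where it is left. 0.85 to 2 rad of backward turn before the buffer is met.
- knob (a point): The wheel's red crank knob, solid with the wheel: an upright round pin, 18 mm in diameter, 50 mm from the wheel's axis, from 56 to 116 mm above the table. The point is on its axis, 98 mm up. Pushing it round takes a steady 7 N, plus 0.6 times the force on the buffer.
- pawl: Yellow pawl. Origin on its hinge, 75 mm high, at y = -128 mm from the wheel's axis; hinge axis = the clamp's x. Down, its axes are the clamp's and its nose sits in the teeth (on a crest: 0.1 rad up). It lifts by turning about +x: handle up, then away from the wheel; past 1 rad its weight holds it back, end stop at 1.75 rad. 140 g, light hinge.
- pawl_bar (a point): Middle of the free part of the pawl's handle bar: a round yellow bar, 12 mm thick, parallel to the hinge, at (35, 40, 40) mm in the pawl's frame; it runs from x = 0 (its 10 mm thick riser) to x = 61. With the pawl down it is 115 mm above the table, 27 mm clear of the arm below. Gripped across, it can turn between the fingers.
- jaw: Grey sliding jaw with a rack, driven by the wheel. Its frame is the clamp's when closed and shifts along the clamp's -y as it opens. The upright plate is 22 mm thick, 150 mm wide, its top 87 mm above the table; its face towards the wheel and the buffer is at y = 110 mm in its own frame.
- stop: Aluminium stop block 50 x 22 x 45 mm with black nut, fixed on the bed between wheel and jaw; origin under its centre, axes as the clamp's. A brass screw carries a red sprung buffer whose front stands 34 to 50 mm in +y of the origin: set differently each time, not measured. Spring 3 N per mm, bottoms after 6 mm (18 N). Wanted at the end: 1.5 to 13 N, ideally 5.
- crate: Closed wooden crate, 110 x 100 x 70 mm, 0.6 kg, standing on the clamp's plate between jaw and fence; origin under its centre.
- tape: Orange roll of packing tape lying flat, 90 mm across, 36 mm high; origin under its centre. Bystander.
- jar: Yellow jar with a white cap, 64 mm across, 85 mm high; origin under its centre. Bystander.
- bin: Open blue bin, 110 x 150 x 60 mm; origin under its centre. Bystander.
- carton: Small cardboard box, 120 x 90 x 70 mm; origin under its centre. Bystander.
- driver: Screwdriver with a red handle, lying on the table; origin under its middle. Bystander.
- hammer: Hammer with a wooden handle, lying on the table; origin under its middle. Bystander.
- mug: White mug, 80 mm across, 90 mm high; origin under its centre. Bystander.

How it is judged:
By the outcome, as a careful person would: the job done as asked, in the order asked, and still so for the second after the job is handed in, with the robot touching nothing.
It also fails if it takes over 72 s, if anything falls off the work surface, if the arm or the gripper's body presses on something with over 40 N, if the wrist force passes 120 N, or if a joint passes its speed limit or range.

## Working session

There is one attempt and no reset: what is moved stays moved. The work goes in short steps, Python scripts to look and compute and a tool call to move; the robot and the scene stay as the last step left them, time stands still between calls to the robot, and variables do not carry over. Pictures are saved under pics/ and viewed, and the job is handed in when it is done.

Besides the shell and the picture viewer there is one more tool, called after "Call:" as name(argument=value, ...), one argument or row to a line, values as JSON. drive_tool: Moves the arm, as the interface text tells. Its arguments: {"type":"object","properties":{"deltas":{"type":"array","items":{"type":"array","items":{"type":"number"}}},"squeeze":{"type":"number"}},"required":["deltas"]}

```bash
ls; mkdir -p pics
python3 - <<'E'
from bench import sense,snapshot
import cv2,pickle
s=sense();print(s)
for n in("scene","top"):
    d=snapshot(n);cv2.imwrite(f"pics/{n}0.png",d["frame"]);pickle.dump(d,open(f"{n}0.pkl","wb"))
    print(n,d["fx"],d["fy"],d["cx"],d["cy"],d["rvec"],d["tvec"])
E
```

```text
pics
{'time': 0.0, 'joint_pos': array([-7.23866782e+01,  7.51756698e+00,  8.53290714e+01,  1.58673158e-03,
        8.72593965e+01, -4.89154135e+00]), 'qd': array([ 0.01332799,  0.04288601, -0.00535263,  0.00503597, -0.03367683,
       -0.06917087]), 'joint_efforts': array([ 3.55778420e-04, -5.69394922e+01, -5.00560427e+01, -4.11240180e-04,
        1.47759280e-02, -1.39430313e-06]), 'tool_pos': array([ 229.53887319, -553.77653792,  230.22076639]), 'tcp_rot': array([-95.7478073 ,  89.89395319, 106.75697847]), 'ft_force': array([-0.28373581, -0.55887384,  0.21378239]), 'wrist_torque': array([ 0.03291797, -0.0032231 , -0.045871  ]), 'finger_gap': 85.5279350400625}
scene 455.28474435657847 455.28474435657847 255.97572733526184 185.08494846231577 [ 2.1698087   0.9672246  -0.43269135] [-350.76654336 -227.7948314  1665.18530521]
top 400.3348700872032 400.3348700872032 250.03135736698187 194.6381184916339 [ 2.13174509 -2.14890446  0.16038725] [ -20.15186006  571.90027892 1119.31597659]
```

View pics/scene0.png

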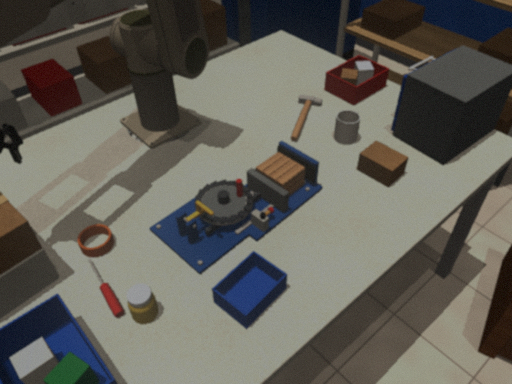

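View pics/top0.png

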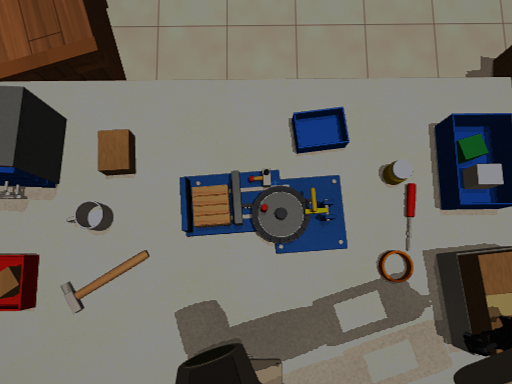

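The scene view shows the clamp around (235,205); in the top view the wheel is at about (280,213), the knob at (264,208), the pawl bar at (313,200) and the stop at (263,178). I'll zoom in on the clamp.

```bash
cat > h.py <<'E'
import numpy as np,cv2,pickle
def load(n): return pickle.load(open(n+".pkl","rb"))
def cam(d):
    R=cv2.Rodrigues(np.array(d["rvec"],float))[0];t=np.array(d["tvec"],float)
    K=np.array([[d["fx"],0,d["cx"]],[0,d["fy"],d["cy"]],[0,0,1]]);return K,R,t
def ray(d,px,z):
    K,R,t=cam(d);v=R.T@np.linalg.inv(K)@np.array([px[0],px[1],1.]);c=-R.T@t
    return c+v*(z-c[2])/v[2]
def proj(d,P):
    K,R,t=cam(d);q=(R@np.atleast_2d(P).T).T+t;q=(K@q.T).T;return q[:,:2]/q[:,2:]
def tri(d1,p1,d2,p2):
    A=[];P=[]
    for d in(d1,d2):
        K,R,t=cam(d);P.append(K@np.c_[R,t])
    X=cv2.triangulatePoints(P[0],P[1],np.array(p1,float).reshape(2,1),np.array(p2,float).reshape(2,1));return (X[:3]/X[3]).ravel()
def crop(d,x0,y0,w,h,s,name):
    im=d["frame"][y0:y0+h,x0:x0+w];im=cv2.convertScaleAbs(im,alpha=1.6,beta=20);cv2.imwrite(name,cv2.resize(im,None,fx=s,fy=s,interpolation=cv2.INTER_CUBIC))
E
python3 - <<'E'
from h import *
t=load("top0");s=load("scene0")
crop(t,170,155,190,110,4,"pics/t0c.png");crop(s,145,135,185,135,4,"pics/s0c.png")
def blobs(d,mask,z,name,roi):
    m=np.zeros_like(mask);x0,y0,x1,y1=roi;m[y0:y1,x0:x1]=mask[y0:y1,x0:x1]
    n,l,st,c=cv2.connectedComponentsWithStats(m.astype(np.uint8))
    for i in range(1,n):
        if st[i,4]>=5: print(name,c[i].round(1),st[i],ray(d,c[i],z).round(1))
for d,roi in((t,(170,155,360,265)),(s,(145,135,330,270))):
    H=cv2.cvtColor(d["frame"],cv2.COLOR_BGR2HSV);h,S,V=[H[...,i].astype(int) for i in range(3)]
    blobs(d,((h<8)|(h>172))&(S>150)&(V>60),110,"red",roi)
    blobs(d,(h>20)&(h<33)&(S>140)&(V>60),110,"yel",roi)
    blobs(d,(h>105)&(h<130)&(S>120)&(V>30),12,"blue",roi)
    print(ray(d,(roi[0],roi[1]),0))
E
```

```text
red [251.3 178.1] [250 176   4   5  18] [607.6 -28.9 110. ]
red [264.  206.7] [261 204   7   6  34] [527.8 -62.7 110. ]
yel [315.3 205.2] [305 188  23  26 169] [ 531.  -202.6  110. ]
blue [249.4 179.4] [239 171  24  17 265] [622.8 -23.   12. ]
blue [317.1 214.4] [ 270  170   77   83 3045] [ 515.7 -222.8   12. ]
blue [199.3 189.9] [180 174  52  58 745] [592.3 127.2  12. ]
blue [249.3 196.5] [241 191  22  13 192] [570.9 -22.4  12. ]
blue [230.6 203.6] [229 193   4  22  46] [550.2  33.3  12. ]
blue [191.  203.5] [191 200   1   8   8] [551.4 151.3  12. ]
blue [309.3 205.4] [307 203   5   6  19] [ 542.7 -200.6   12. ]
blue [192. 211.] [192 209   1   5   5] [528.9 148.   12. ]
blue [246.5 210.7] [242 208  10   6  56] [528.5 -13.7  12. ]
blue [223.7 228.6] [187 219  70  17 572] [475.9  53.9  12. ]
[703.43475835 219.73506332   0.        ]
red [238.7 181.1] [237 179   4   5  15] [526.  -60.1 110. ]
red [270.7 209.1] [269 208   4   4  12] [664.7 -67.  110. ]
yel [204.  206.6] [197 201  15  13  48] [ 539.3 -191.1  110. ]
yel [193.  215.2] [187 210  12  10  44] [ 544.8 -230.8  110. ]
blue [299.6 153.2] [281 143  36  21  76] [476.3 239.9  12. ]
blue [293.6 202.8] [269 184  52  45 524] [624.8  63.6  12. ]
blue [260.6 204.1] [254 199  15  11  94] [562.9 -12.   12. ]
blue [200.  238.9] [ 151  200  113   70 2416] [ 549.  -223.6   12. ]
blue [256. 263.] [234 252  45  18 242] [ 713.1 -163.4   12. ]
[ 2.56932389e+01 -7.96596259e+01  1.13686838e-13]
```

View pics/t0c.png

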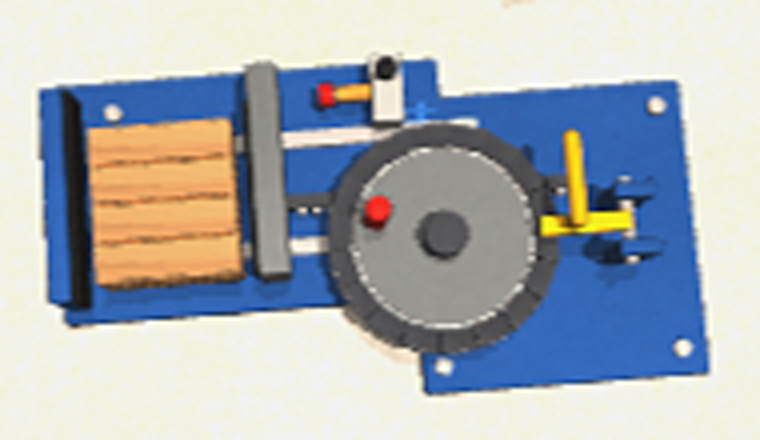

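View pics/s0c.png

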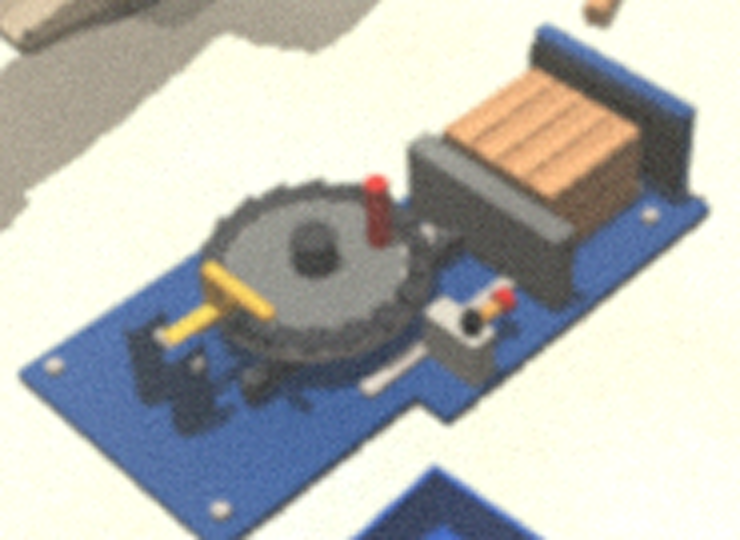

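Run:
```python
from h import *
t=load("top0");s=load("scene0")
T=lambda x,y:(170+x/4-.4,155+y/4-.4); S=lambda x,y:(145+x/4-.4,135+y/4-.4)
for n,p,z in [("hub",(447,228),86),("knob",(378,209),116),("c140,-190",(677,82),12),("c-110,-190",(708,373),12),("c-110,-?",(425,392),12),("barfar",(572,135),115),("barnear",(577,222),115),
 ("buf",(326,95),45),("jawA",(272,63),87),("jawB",(287,275),87),("wheelL",(330,236),64),("wheelR",(557,238),64),("wheelT",(447,124),64),("wheelB",(440,352),64),("bufback",(370,93),40),("blockL",(370,60),45),("fenceTop",(63,90),102)]:
    print(n,ray(t,T(*p),z).round(1))
for n,p,z in [("hub",(316,232),86),("knob",(376,184),116),("c-110,-190",(20,375),12),("c140,-190",(205,545),12),("barA",(207,267),115),("barB",(268,313),115),("buf",(504,298),45)]:
    print("S",n,ray(s,S(*p),z).round(1))
for n,p,q in [("hub",(447,228),(316,232)),("knob",(378,209),(376,184)),("buf",(326,95),(504,298)),("barfar",(572,135),(268,313)),("barnear",(577,222),(207,267))]:
    print("tri",n,tri(t,T(*p),s,S(*q)).round(1))
```

```text
hub [ 516.8 -111.5   86. ]
knob [526.8 -62.8 116. ]
c140,-190 [ 633.8 -292.    12. ]
c-110,-190 [ 416.9 -305.7   12. ]
c-110,-? [404.8 -98.7  12. ]
barfar [ 576.7 -195.9  115. ]
barnear [ 516.9 -197.4  115. ]
buf [619.6 -28.2  45. ]
jawA [634.7   9.7  87. ]
jawB [ 4.849e+02 -2.000e-01  8.700e+01]
wheelL [514.2 -30.2  64. ]
wheelR [ 511.5 -190.9   64. ]
wheelT [ 594.  -114.7   64. ]
wheelB [ 432.  -106.6   64. ]
bufback [621.8 -60.5  40. ]
blockL [645.5 -60.7  45. ]
fenceTop [613.5 154.4 102. ]
S hub [ 513.1 -105.7   86. ]
S knob [529.3 -62.8 116. ]
S c-110,-190 [ 422.5 -305.9   12. ]
S c140,-190 [ 627.6 -294.9   12. ]
S barA [ 514.3 -197.   115. ]
S barB [ 574.8 -192.4  115. ]
S buf [620.2 -25.2  45. ]
tri hub [ 517.  -109.9   91.5]
tri knob [527.5 -62.2 114.3]
tri buf [620.4 -27.   46.1]
tri barfar [ 576.7 -194.6  118.1]
tri barnear [ 516.3 -197.6  117. ]
```

```bash
cat >> h.py <<'E'
from scipy.spatial.transform import Rotation as Ro
C=np.array([514.5,-110.3]);YAW=np.radians(3.6)
ex=np.array([np.cos(YAW),np.sin(YAW)]);ey=np.array([-ex[1],ex[0]])
def W(x,y,z): return np.r_[C+x*ex+y*ey,z]
def CL(p): d=np.array(p[:2])-C; return np.r_[d@ex,d@ey,p[2]]
def axes(s): return Ro.from_euler("xyz",s["tcp_rot"],degrees=True).as_matrix()
def Rgoal(yang): # tool x down, tool y horizontally at world angle yang (deg)
    a=np.radians(yang);x=np.array([0,0,-1.]);y=np.array([np.cos(a),np.sin(a),0]);return np.c_[x,y,np.cross(x,y)]
def delta(s,P,yang):
    R=axes(s);d=R.T@(np.array(P)-s["tool_pos"])/1000;rv=Ro.from_matrix(R.T@Rgoal(yang)).as_rotvec();return d.round(4),rv.round(4)
E
python3 - <<'E'
from h import *
from bench import sense
s=sense();print(axes(s).round(3))
for a in (93.6,-86.4): print(a,delta(s,W(38,-88,200),a), delta(s,W(38,-88,103),a))
E
```

```text
[[-0.001  0.383 -0.924]
 [ 0.002 -0.924 -0.383]
 [-1.    -0.002 -0.   ]]
93.6 (array([ 0.0307, -0.205 , -0.4405]), array([-2.8116e+00, -2.4000e-03,  3.0000e-04])) (array([ 0.1277, -0.2049, -0.4405]), array([-2.8116e+00, -2.4000e-03,  3.0000e-04]))
-86.4 (array([ 0.0307, -0.205 , -0.4405]), array([3.3e-01, 2.0e-04, 1.7e-03])) (array([ 0.1277, -0.2049, -0.4405]), array([3.3e-01, 2.0e-04, 1.7e-03]))
```

Call:
drive_tool(
  deltas=[
    [40,0.001,-0.01,-0.02,0.02,0,0],
    [80,0.002,-0.025,-0.054,0.05,0,0],
    [120,0.003,-0.041,-0.088,0.08,0,0],
    [120,0.004,-0.058,-0.124,0.11,0,0],
    [120,0.006,-0.075,-0.16,0.14,0,0],
    [120,0.008,-0.092,-0.196,0.17,0,0],
    [120,0.01,-0.108,-0.232,0.2,0,0],
    [120,0.012,-0.125,-0.268,0.23,0,0],
    [120,0.014,-0.141,-0.304,0.26,0,0],
    [120,0.016,-0.158,-0.34,0.29,0,0],
  ],
  squeeze=20,
)

```text
time: 0.93
tool_pos: [484.1, -276.4, 214.9]
tcp_rot: [-35.1, 90.0, 150.7]
ft_force: [0.8, 0.3, 0.9]
finger_gap: 45.1
```

Run:
```python
from h import *
from bench import sense
s=sense();print(s["time"],s["tool_pos"],s["finger_gap"],s["joint_pos"].round(1))
print(delta(s,W(38,-88,160),-86.4))
```

```text
0.9333 [ 484.13907521 -276.41622638  214.86192444] 45.142494238174876 [-35.    1.4  93.4  -0.   85.3  49.2]
(array([ 0.0549, -0.0728, -0.0816]), array([0.0384, 0.0004, 0.0003]))
```

Call:
drive_tool(
  deltas=[
    [120,0.004,-0.013,-0.015,0.01,0,0],
    [120,0.01,-0.028,-0.031,0.02,0,0],
    [120,0.018,-0.042,-0.047,0.03,0,0],
    [120,0.026,-0.055,-0.062,0.038,0,0],
    [120,0.034,-0.065,-0.073,0.038,0,0],
    [120,0.041,-0.071,-0.08,0.038,0,0],
    [120,0.047,-0.073,-0.082,0.038,0,0],
    [120,0.052,-0.073,-0.082,0.038,0,0],
    [120,0.055,-0.073,-0.082,0.038,0,0],
    [120,0.055,-0.073,-0.082,0.038,0,0],
  ],
)

```text
time: 1.77
tool_pos: [556.4, -197.8, 159.4]
tcp_rot: [-15.9, 89.9, 167.8]
ft_force: [-0.6, 0.2, -0.3]
finger_gap: 45.2
```

Run:
```python
from h import *
from bench import sense,snapshot
s=sense();print(s["time"],s["tool_pos"],s["finger_gap"],s["joint_pos"].round(1),s["ft_force"],CL(s["tool_pos"]))
print(delta(s,W(38,-88,103),-86.4))
for n in("scene","top"):
    d=snapshot(n);pickle.dump(d,open(n+"1.pkl","wb"))
crop(load("scene1"),145,95,185,135,4,"pics/s1c.png");crop(load("top1"),170,155,190,110,4,"pics/t1c.png")
```

```text
1.7667 [ 556.42508959 -197.82472227  159.37155454] 45.22688636889132 [-24.5   8.6  91.6  -0.   79.9  61.8] [-0.63913274  0.20705313 -0.26540181] [ 36.34663722 -89.98451038 159.37155454]
(array([ 0.0564, -0.002 , -0.0017]), array([0.001 , 0.0014, 0.0004]))
```

View pics/s1c.png

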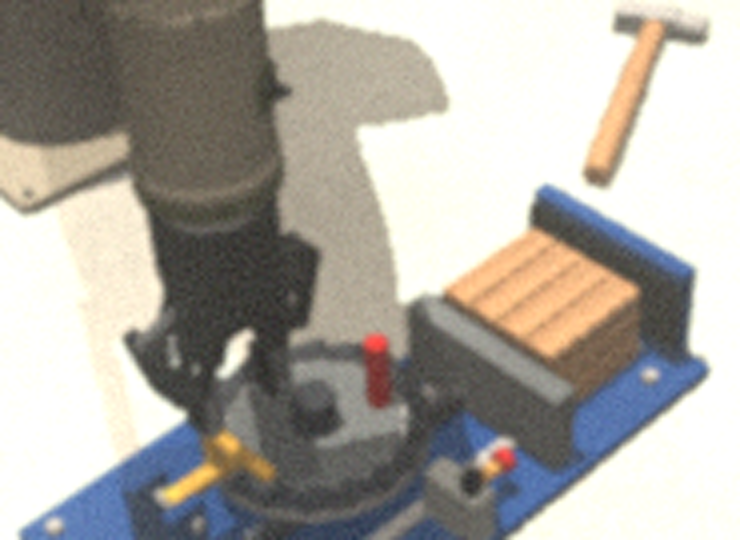

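View pics/t1c.png

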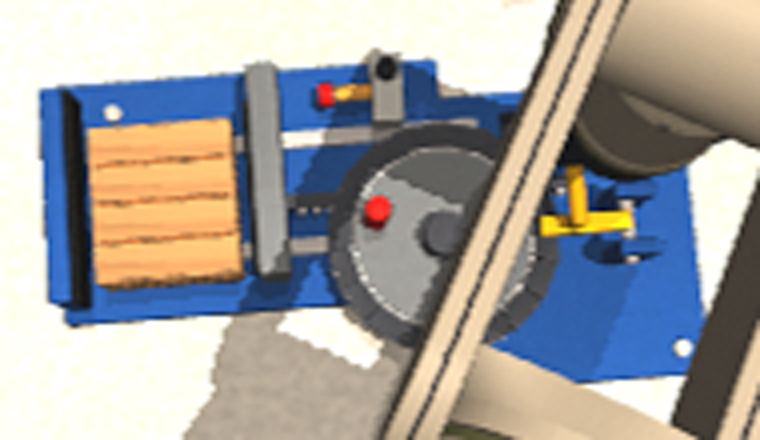

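The fingers (around crop (240,370) in the scene view) stand open over the yellow bar (240,455), so I'll go down and grip.

Call:
drive_tool(
  deltas=[
    [120,0.006,-0.001,-0.001,0,0,0],
    [120,0.016,-0.002,-0.002,0,0,0],
    [120,0.027,-0.002,-0.002,0,0,0],
    [120,0.038,-0.002,-0.002,0,0,0],
    [120,0.047,-0.002,-0.002,0,0,0],
    [120,0.053,-0.002,-0.002,0,0,0],
    [120,0.056,-0.002,-0.002,0,0,0],
    [120,0.056,-0.002,-0.002,0,0,0],
    [140,0.056,-0.002,-0.002,0,0,0],
    [170,0.056,-0.002,-0.002,0,0,0],
  ],
)

```text
time: 2.7
tool_pos: [559.7, -195.2, 105.0]
tcp_rot: [152.4, 89.9, -23.9]
ft_force: [-0.0, -0.5, 0.8]
finger_gap: 28.8
```

Call:
drive_tool(
  deltas=[
    [185,0,0,0,0,0,0],
    [195,0,0,0,0,0,0],
    [205,0,0,0,0,0,0],
    [215,0,0,0,0,0,0],
    [225,0,0,0,0,0,0],
    [235,0,0,0,0,0,0],
    [245,0,0,0,0,0,0],
    [255,0,0,0,0,0,0],
    [255,0,0,0,0,0,0],
    [255,0,0,0,0,0,0],
  ],
  squeeze=25,
)

```text
time: 3.53
tool_pos: [559.5, -195.6, 104.6]
tcp_rot: [121.7, 89.9, -54.6]
ft_force: [0.8, -5.7, 1.0]
finger_gap: 10.4
```

Run:
```python
from h import *
from bench import sense,snapshot
s=sense();print(s["time"],s["tool_pos"],s["finger_gap"],s["ft_force"],CL(s["tool_pos"]));print(axes(s).round(3))
d=snapshot("scene");pickle.dump(d,open("scene2.pkl","wb"))
crop(load("scene2"),145,115,185,135,4,"pics/s2c.png")
```

```text
3.5333 [ 559.48861375 -195.60660109  104.63301853] 10.382963411947111 [ 0.83727825 -5.6843528   0.97914369] [ 39.54339319 -87.96312643 104.63301853]
[[ 0.001  0.065 -0.998]
 [-0.001 -0.998 -0.065]
 [-1.     0.001 -0.001]]
```

View pics/s2c.png

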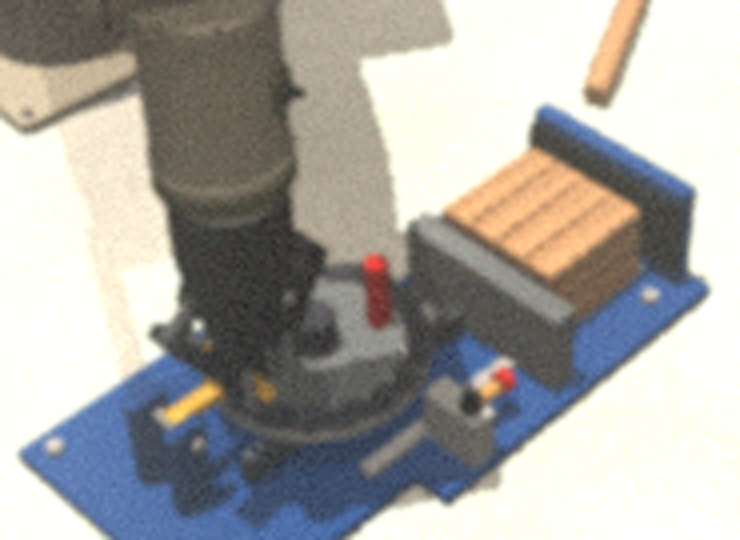

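The fingers have closed on the bar (gap about 10 mm at a 12 mm bar). I'll lift it along the hinge arc.

Call:
drive_tool(
  deltas=[
    [255,-0.0014,0.0014,0,0,0,0],
    [255,-0.0033,0.0036,0,0,0,0],
    [255,-0.0063,0.0076,0,0,0,0],
    [255,-0.009,0.0117,0,0,0,0],
    [255,-0.0113,0.0161,0,0,0,0],
    [255,-0.0132,0.0207,0,0,0,0],
    [255,-0.0146,0.0254,0,0,0,0],
    [255,-0.0157,0.0302,0,0,0,0],
    [255,-0.0164,0.0351,0,0,0,0],
    [255,-0.0164,0.0351,0,0,0,0],
  ],
)

```text
time: 4.42
tool_pos: [561.9, -229.7, 121.6]
tcp_rot: [-118.3, 89.9, 65.4]
ft_force: [-0.8, 4.3, 6.3]
finger_gap: 10.8
```

Run:
```python
from h import *
from bench import sense,snapshot
s=sense();print(s["time"],s["finger_gap"],s["ft_force"],CL(s["tool_pos"]))
d=snapshot("scene");pickle.dump(d,open("scene3.pkl","wb"))
crop(load("scene3"),145,115,185,135,4,"pics/s3c.png")
```

```text
4.4167 10.806947052120751 [-0.83816281  4.33577241  6.34559657] [  39.81364504 -122.13501303  121.6340411 ]
```

View pics/s3c.png

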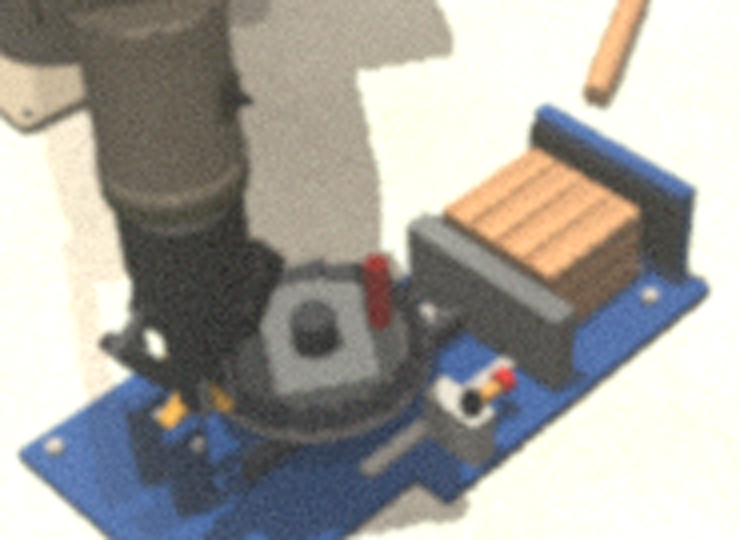

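The pawl is on its way up: the arm is rotated and the bar still sits between the fingers (crop (215,395)). I'll carry on over the top.

Call:
drive_tool(
  deltas=[
    [255,-0.0002,0.0074,0,0,0,0],
    [255,0.0006,0.0147,0,0,0,0],
    [255,0.0017,0.0196,0,0,0,0],
    [255,0.0032,0.0243,0,0,0,0],
    [255,0.0051,0.0288,0,0,0,0],
    [255,0.0074,0.0332,0,0,0,0],
    [255,0.01,0.0374,0,0,0,0],
    [255,0.013,0.0413,0,0,0,0],
    [255,0.0164,0.0449,0,0,0,0],
    [255,0.0182,0.0466,0,0,0,0],
  ],
)

```text
time: 5.3
tool_pos: [564.7, -277.1, 101.9]
tcp_rot: [174.8, 90.0, -1.5]
ft_force: [2.6, 3.2, 3.3]
finger_gap: 10.6
```

Run:
```python
from h import *
from bench import sense,snapshot
s=sense();print(s["time"],s["finger_gap"],s["ft_force"],CL(s["tool_pos"]))
d=snapshot("scene");pickle.dump(d,open("scene4.pkl","wb"))
crop(load("scene4"),145,115,185,135,4,"pics/s4c.png")
```

```text
5.3 10.575910633234132 [2.56254762 3.24490548 3.2570662 ] [  39.62901128 -169.5846471   101.88932449]
```

View pics/s4c.png

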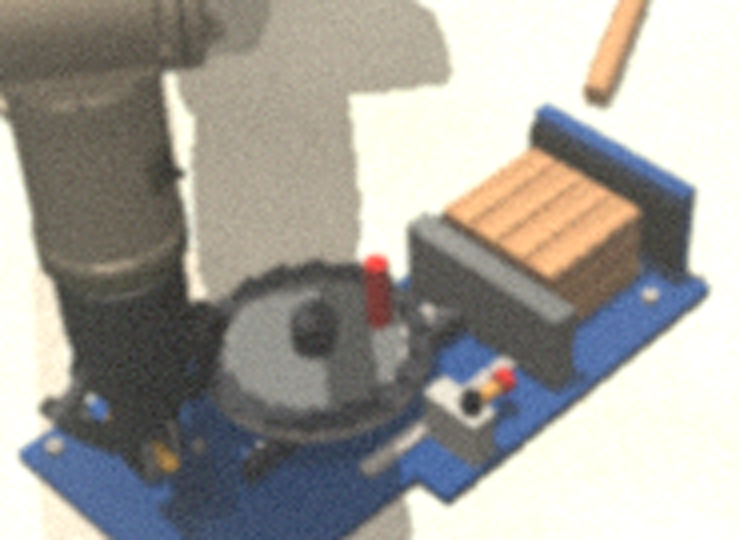

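The bar is now well behind the hinge (crop (160,455)). I'll ease it to the end stop and let go.

Call:
drive_tool(
  deltas=[
    [255,0.0008,0.0007,0,0,0,0],
    [255,0.0016,0.0014,0,0,0,0],
    [255,0.0024,0.0021,0,0,0,0],
    [255,0.0032,0.0027,0,0,0,0],
    [255,0.004,0.0033,0,0,0,0],
    [255,0.0045,0.0037,0,0,0,0],
    [255,0.005,0.0041,0,0,0,0],
    [255,0.005,0.0041,0,0,0,0],
    [255,0.005,0.0041,0,0,0,0],
    [255,0.005,0.0041,0,0,0,0],
  ],
)

```text
time: 6.18
tool_pos: [564.8, -280.6, 97.5]
tcp_rot: [-60.2, 90.0, 123.5]
ft_force: [3.0, 2.7, 1.4]
finger_gap: 10.9
```

Call:
drive_tool(
  deltas=[
    [235,0,0,0,0,0,0],
    [220,0,0,0,0,0,0],
    [210,0,0,0,0,0,0],
    [200,0,0,0,0,0,0],
    [190,0,0,0,0,0,0],
    [180,0,0,0,0,0,0],
    [175,0,0,0,0,0,0],
    [175,-0.003,0,0,0,0,0],
    [175,-0.008,0,0,0,0,0],
    [175,-0.015,0,0,0,0,0],
  ],
)

```text
time: 7.02
tool_pos: [564.5, -280.5, 112.5]
tcp_rot: [-31.9, 89.9, 151.8]
ft_force: [0.9, 0.6, 0.5]
finger_gap: 26.9
```

Run:
```python
from h import *
from bench import sense,snapshot
s=sense();print(s["time"],s["finger_gap"],s["ft_force"],CL(s["tool_pos"]))
d=snapshot("scene");pickle.dump(d,open("scene5.pkl","wb"))
crop(load("scene5"),125,115,185,135,4,"pics/s5c.png")
```

```text
7.0167 26.870398029833773 [0.88314828 0.6199863  0.52449555] [  39.18212281 -172.98269262  112.50307572]
```

View pics/s5c.png

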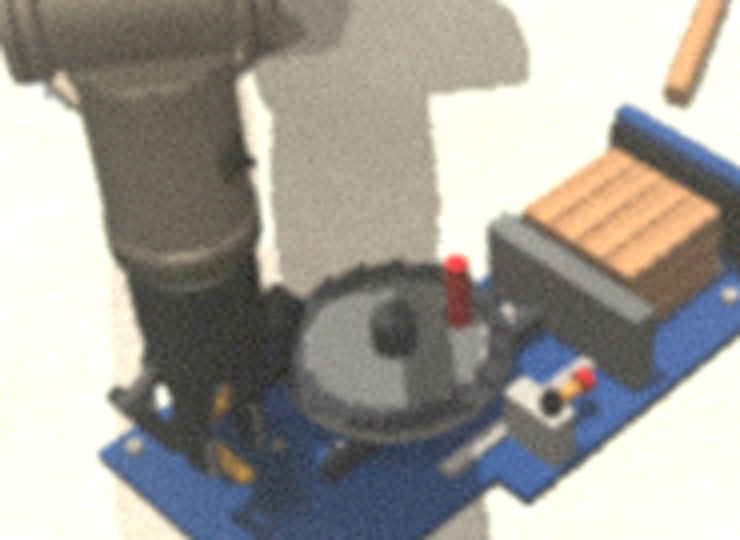

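The pawl is laid back, with its nose upright at crop (222,400) and the bar down at (235,465). The fingers are free of it, so I'll go up and over to the knob.

Run:
```python
from h import *
from bench import sense
s=sense();print(delta(s,[527.2,-62.5,175],-14.7))
```

```text
(array([-0.0605, -0.2206,  0.024 ]), array([-1.2494e+00, -6.0000e-04, -2.0000e-03]))
```

Call:
drive_tool(
  deltas=[
    [175,-0.015,0,0,0,0,0],
    [175,-0.03,0,0,0,0,0],
    [165,-0.045,-0.01,0,-0.1,0,0],
    [160,-0.056,-0.03,0,-0.21,0,0],
    [160,-0.062,-0.056,0.002,-0.32,0,0],
    [160,-0.062,-0.083,0.006,-0.43,0,0],
    [160,-0.062,-0.11,0.01,-0.54,0,0],
    [160,-0.062,-0.137,0.014,-0.65,0,0],
    [160,-0.062,-0.16,0.018,-0.76,0,0],
    [160,-0.062,-0.18,0.02,-0.87,0,0],
  ],
)

```text
time: 7.9
tool_pos: [532.9, -100.8, 175.3]
tcp_rot: [118.5, 89.9, -7.6]
ft_force: [0.8, 0.3, 0.8]
finger_gap: 31.8
```

Run:
```python
from h import *
from bench import sense
s=sense();print(s["tool_pos"],delta(s,[527.2,-62.5,150],-14.7))
```

```text
[ 532.93575683 -100.8378318   175.34114334] (array([ 0.0253, -0.0272, -0.0276]), array([-3.735e-01, -3.000e-04, -1.000e-03]))
```

Call:
drive_tool(
  deltas=[
    [150,0.003,-0.005,-0.005,-0.08,0,0],
    [150,0.007,-0.012,-0.012,-0.16,0,0],
    [150,0.012,-0.019,-0.019,-0.24,0,0],
    [150,0.017,-0.024,-0.024,-0.31,0,0],
    [150,0.021,-0.027,-0.027,-0.373,0,0],
    [150,0.024,-0.027,-0.0275,-0.373,0,0],
    [150,0.025,-0.027,-0.0275,-0.373,0,0],
    [150,0.025,-0.027,-0.0275,-0.373,0,0],
    [150,0.025,-0.027,-0.0275,-0.373,0,0],
    [150,0.025,-0.027,-0.0275,-0.373,0,0],
  ],
)

```text
time: 8.73
tool_pos: [528.1, -64.6, 150.0]
tcp_rot: [88.4, 90.0, -16.7]
ft_force: [0.4, -0.3, 0.1]
finger_gap: 35.2
```

Run:
```python
from h import *
from bench import sense,snapshot
s=sense();print(s["time"],s["tool_pos"],s["joint_pos"].round(1),s["finger_gap"],s["ft_force"],delta(s,[527.2,-62.5,90],-14.7))
for n in("scene","top"):
    d=snapshot(n);pickle.dump(d,open(n+"6.pkl","wb"))
crop(load("scene6"),145,105,185,135,4,"pics/s6c.png");crop(load("top6"),170,155,190,110,4,"pics/t6c.png")
```

```text
8.7333 [528.10728784 -64.59130058 149.95508024] [-12.5  -0.  101.7  -0.   78.3   2.7] 35.22956586395543 [ 0.43474563 -0.30780953  0.05216329] (array([ 0.06  , -0.0015, -0.0018]), array([-0.0079,  0.    , -0.0007]))
```

View pics/s6c.png

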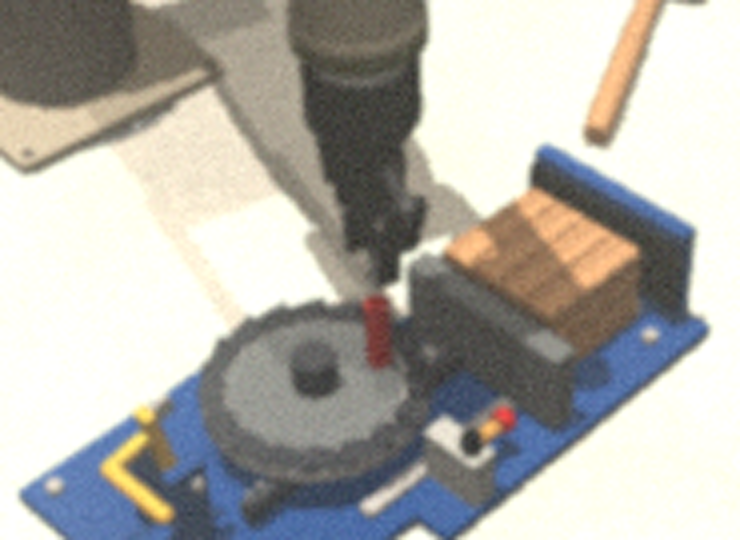

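View pics/t6c.png

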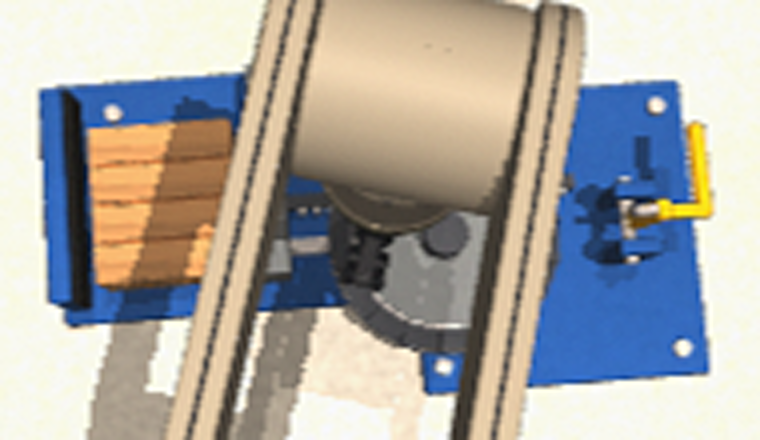

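The pawl rests fully back (yellow at top crop (700,200)) and the fingers hang over the red knob (scene crop (378,330)). I'll go down around it.

Call:
drive_tool(
  deltas=[
    [150,0.005,-0.001,-0.001,-0.008,0,0],
    [150,0.012,-0.0015,-0.002,-0.008,0,0],
    [150,0.02,-0.0015,-0.002,-0.008,0,0],
    [150,0.029,-0.0015,-0.002,-0.008,0,0],
    [150,0.038,-0.0015,-0.002,-0.008,0,0],
    [150,0.047,-0.0015,-0.002,-0.008,0,0],
    [150,0.054,-0.0015,-0.002,-0.008,0,0],
    [150,0.059,-0.0015,-0.002,-0.008,0,0],
    [150,0.06,-0.0015,-0.002,-0.008,0,0],
    [150,0.06,-0.0015,-0.002,-0.008,0,0],
  ],
)

```text
time: 9.67
tool_pos: [526.6, -61.8, 89.0]
tcp_rot: [-86.6, 90.0, 168.8]
ft_force: [0.8, -0.4, -0.1]
finger_gap: 34.8
```

```bash
cat >> h.py <<'E'
def st(s):
    r=s["tool_pos"][:2]-C; a=np.degrees(np.arctan2(r[1],r[0])); R=axes(s)
    ty=np.degrees(np.arctan2(R[1,1],R[0,1])); f=R.T@s["ft_force"]
    print("t",round(s["time"],2),"pos",s["tool_pos"].round(1),"rad",np.linalg.norm(r).round(1),"ang",a.round(1),"tooly",ty.round(1),"gap",round(s["finger_gap"],1),"f tool",f.round(1),"torq",s["wrist_torque"].round(2))
E
python3 - <<'E'
from h import *
from bench import sense,snapshot
s=sense();st(s)
d=snapshot("scene");pickle.dump(d,open("scene7.pkl","wb"))
crop(load("scene7"),145,105,185,135,4,"pics/s7c.png")
E
```

```text
t 9.67 pos [526.6 -61.8  89. ] rad 50.0 ang 76.0 tooly -14.6 gap 34.8 f tool [0.1 0.9 0.2] torq [-0.03 -0.07  0.02]
```

View pics/s7c.png

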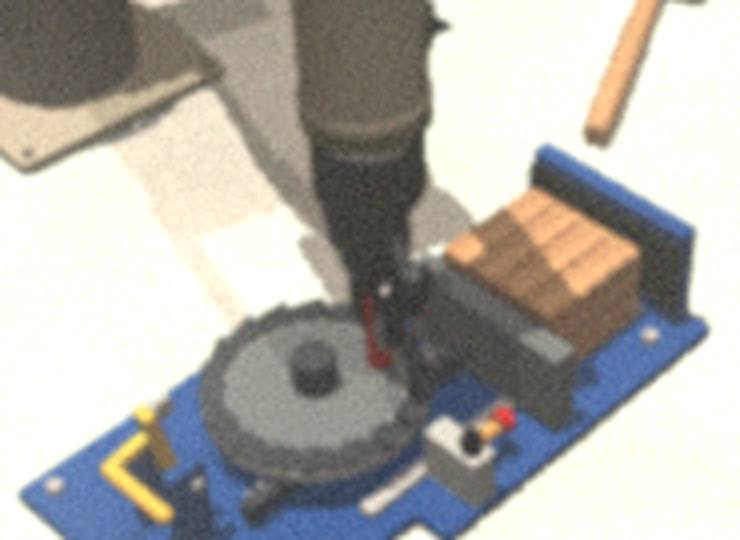

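Call:
drive_tool(
  deltas=[
    [150,0,0.0025,0.0001,0.05,0,0],
    [150,0,0.005,0.0003,0.1,0,0],
    [150,0,0.0075,0.0006,0.15,0,0],
    [150,0,0.0099,0.001,0.2,0,0],
    [150,0,0.0124,0.0016,0.25,0,0],
    [150,0,0.0148,0.0022,0.3,0,0],
    [150,0,0.0171,0.003,0.35,0,0],
    [150,0,0.0195,0.004,0.4,0,0],
    [150,0,0.0217,0.005,0.45,0,0],
    [150,0,0.024,0.0061,0.5,0,0],
  ],
)

```text
time: 10.55
tool_pos: [547.9, -73.5, 90.0]
tcp_rot: [-64.6, 89.9, 162.0]
ft_force: [-7.1, 2.9, 4.5]
finger_gap: 35.0
```

Run:
```python
from h import *
from bench import sense,snapshot
s=sense();st(s)
d=snapshot("scene");pickle.dump(d,open("scene8.pkl","wb"))
crop(load("scene8"),145,105,185,135,4,"pics/s8c.png")
```

```text
t 10.55 pos [547.9 -73.5  90. ] rad 49.7 ang 47.8 tooly -43.4 gap 35.0 f tool [-4.5 -7.2  2.8] torq [0.38 1.16 0.08]
```

View pics/s8c.png

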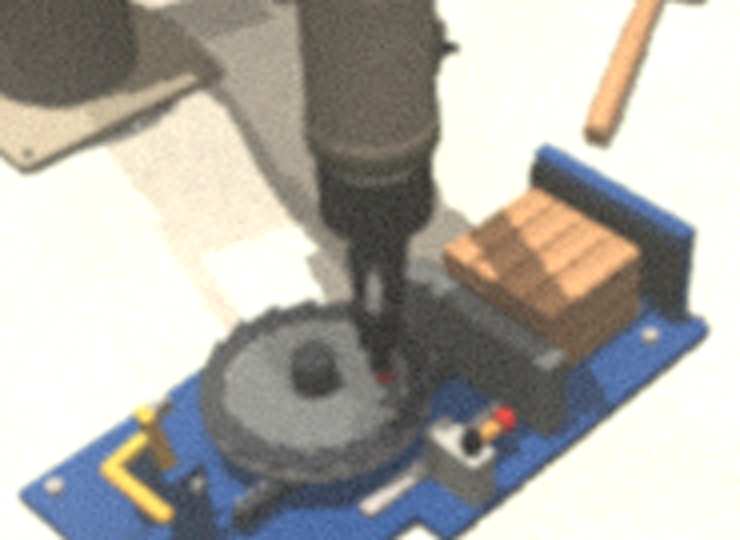

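The wheel turns freely: tangential force 7.2 N matches the stated drag, and the jaw has moved. I'll continue 0.4 rad, still short of the 0.85 rad minimum.

Call:
drive_tool(
  deltas=[
    [150,0,0.002,0,0.04,0,0],
    [150,0,0.004,0.0002,0.08,0,0],
    [150,0,0.006,0.0004,0.12,0,0],
    [150,0,0.008,0.0006,0.16,0,0],
    [150,0,0.0099,0.001,0.2,0,0],
    [150,0,0.0119,0.0014,0.24,0,0],
    [150,0,0.0138,0.0019,0.28,0,0],
    [150,0,0.0157,0.0025,0.32,0,0],
    [150,0,0.0176,0.0032,0.36,0,0],
    [150,0,0.0195,0.004,0.4,0,0],
  ],
)

```text
time: 11.43
tool_pos: [559.4, -89.3, 89.9]
tcp_rot: [-63.7, 89.9, 140.0]
ft_force: [-6.1, 4.8, 3.3]
finger_gap: 35.1
```

Run:
```python
from h import *
from bench import sense,snapshot
s=sense();st(s)
for n in("scene","top"):
    d=snapshot(n);pickle.dump(d,open(n+"9.pkl","wb"))
crop(load("scene9"),215,155,90,80,8,"pics/s9c.png");crop(load("top9"),200,155,120,90,6,"pics/t9c.png")
```

```text
t 11.43 pos [559.4 -89.3  89.9] rad 49.6 ang 25.0 tooly -66.3 gap 35.1 f tool [-3.3 -6.8  3.6] torq [0.67 0.93 0.04]
```

View pics/s9c.png

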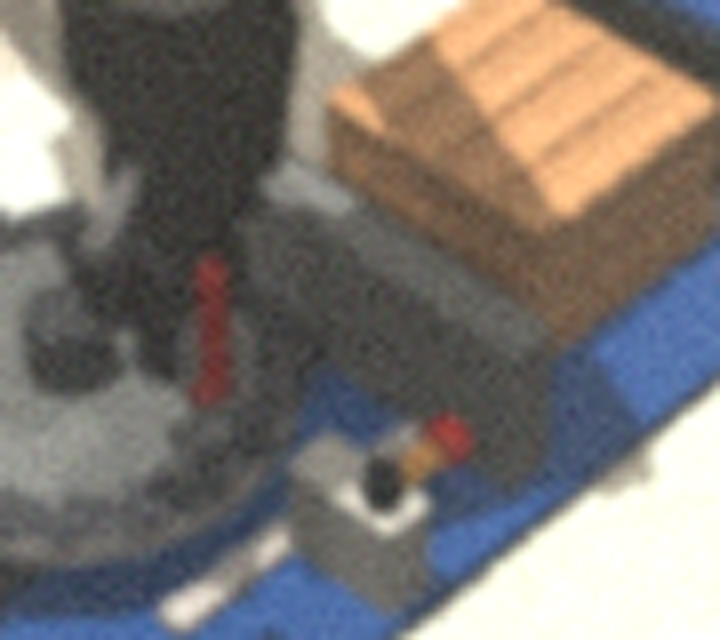

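View pics/t9c.png

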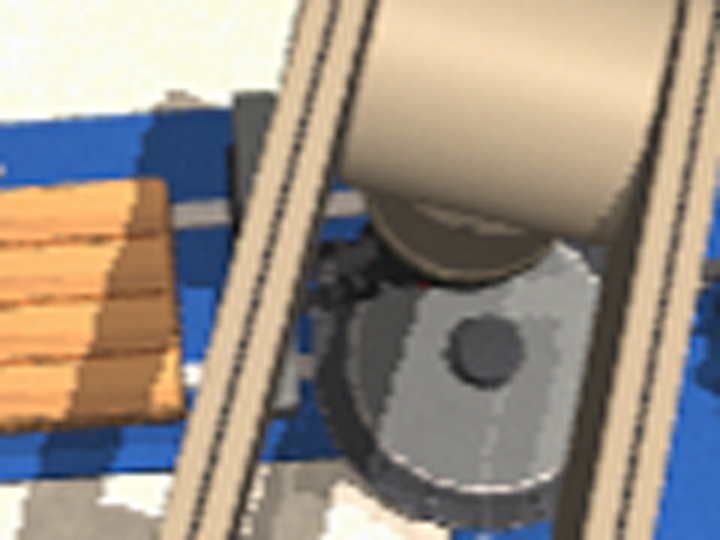

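Jaw face is about 10 mm short of the red buffer (scene crop (450,437)), and the push is still at drag level (6.8 N). Small feeling steps from here.

Call:
drive_tool(
  deltas=[
    [150,0,0.0006,0,0.012,0,0],
    [150,0,0.0012,0,0.024,0,0],
    [150,0,0.0018,0,0.036,0,0],
    [150,0,0.0024,0.0001,0.048,0,0],
    [150,0,0.003,0.0001,0.06,0,0],
    [150,0,0.0036,0.0001,0.072,0,0],
    [150,0,0.0042,0.0002,0.084,0,0],
    [150,0,0.0048,0.0002,0.096,0,0],
    [150,0,0.0054,0.0003,0.108,0,0],
    [150,0,0.006,0.0004,0.12,0,0],
  ],
)

```text
time: 12.37
tool_pos: [561.6, -94.8, 90.0]
tcp_rot: [-66.4, 89.9, 130.5]
ft_force: [-5.0, 4.1, 3.6]
finger_gap: 34.9
```

Run:
```python
from h import *
from bench import sense
st(sense())
```

```text
t 12.37 pos [561.6 -94.8  90. ] rad 49.6 ang 18.2 tooly -73.1 gap 34.9 f tool [-3.6 -5.4  3.6] torq [0.78 0.78 0.06]
```

Call:
drive_tool(
  deltas=[
    [150,0,0.0004,0,0.008,0,0],
    [150,0,0.0008,0,0.016,0,0],
    [150,0,0.0012,0,0.024,0,0],
    [150,0,0.0016,0,0.032,0,0],
    [150,0,0.002,0,0.04,0,0],
    [150,0,0.0024,0.0001,0.048,0,0],
    [150,0,0.0028,0.0001,0.056,0,0],
    [150,0,0.0032,0.0001,0.064,0,0],
    [150,0,0.0036,0.0001,0.072,0,0],
    [150,0,0.004,0.0002,0.08,0,0],
  ],
)

```text
time: 13.2
tool_pos: [562.6, -98.6, 89.9]
tcp_rot: [-64.9, 89.9, 127.5]
ft_force: [-4.3, 5.6, 3.3]
finger_gap: 35.0
```

Run:
```python
from h import *
from bench import sense,snapshot
st(sense())
d=snapshot("scene");pickle.dump(d,open("scene10.pkl","wb"));crop(d,215,155,90,80,8,"pics/s10c.png")
```

```text
t 13.2 pos [562.6 -98.6  89.9] rad 49.5 ang 13.7 tooly -77.6 gap 35.0 f tool [-3.3 -6.4  3. ] torq [0.8  0.71 0.08]
```

View pics/s10c.png

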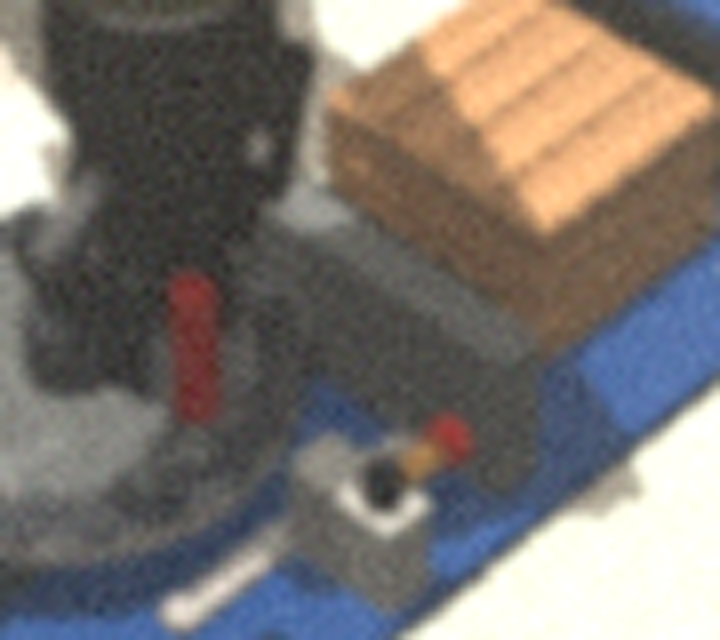

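Call:
drive_tool(
  deltas=[
    [150,0,0.0004,0,0.008,0,0],
    [150,0,0.0008,0,0.016,0,0],
    [150,0,0.0012,0,0.024,0,0],
    [150,0,0.0016,0,0.032,0,0],
    [150,0,0.002,0,0.04,0,0],
    [150,0,0.0024,0.0001,0.048,0,0],
    [150,0,0.0028,0.0001,0.056,0,0],
    [150,0,0.0032,0.0001,0.064,0,0],
    [150,0,0.0036,0.0001,0.072,0,0],
    [150,0,0.004,0.0002,0.08,0,0],
  ],
)

```text
time: 14.08
tool_pos: [563.4, -102.4, 90.0]
tcp_rot: [-70.7, 89.9, 117.0]
ft_force: [-3.3, 5.1, 2.7]
finger_gap: 35.3
```

Run:
```python
from h import *
from bench import sense,snapshot
st(sense())
d=snapshot("scene");pickle.dump(d,open("scene11.pkl","wb"));crop(d,215,155,90,80,8,"pics/s11c.png")
st(sense())
```

```text
t 14.08 pos [ 563.4 -102.4   90. ] rad 49.5 ang 9.1 tooly -82.2 gap 35.3 f tool [-2.7 -5.5  2.6] torq [0.97 0.59 0.05]
t 14.13 pos [ 563.4 -102.5   90. ] rad 49.5 ang 9.1 tooly -82.3 gap 34.7 f tool [-2.2 -5.9  2.9] torq [0.88 0.6  0.06]
```

View pics/s11c.png

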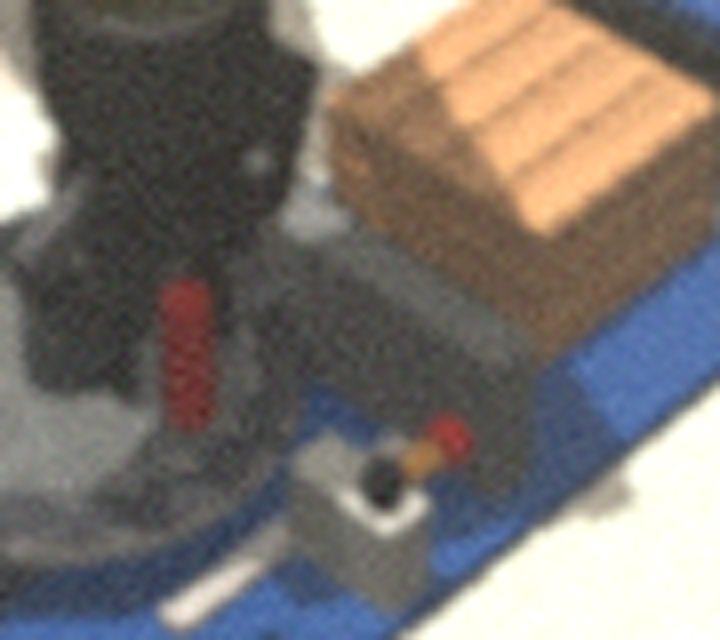

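Call:
drive_tool(
  deltas=[
    [150,0,0.0004,0,0.008,0,0],
    [150,0,0.0008,0,0.016,0,0],
    [150,0,0.0012,0,0.024,0,0],
    [150,0,0.0016,0,0.032,0,0],
    [150,0,0.002,0,0.04,0,0],
    [150,0,0.0024,0.0001,0.048,0,0],
    [150,0,0.0028,0.0001,0.056,0,0],
    [150,0,0.0032,0.0001,0.064,0,0],
    [150,0,0.0036,0.0001,0.072,0,0],
    [150,0,0.004,0.0002,0.08,0,0],
  ],
)

```text
time: 14.97
tool_pos: [563.7, -106.1, 90.0]
tcp_rot: [-70.8, 89.9, 112.4]
ft_force: [-3.8, 7.5, 2.8]
finger_gap: 35.2
```

Run:
```python
from h import *
from bench import sense,snapshot
s=sense();st(s);print(np.linalg.norm(s["wrist_torque"][:2]))
```

```text
t 14.97 pos [ 563.7 -106.1   90. ] rad 49.4 ang 4.9 tooly -86.8 gap 35.2 f tool [-2.8 -7.7  3.4] torq [1.23 0.58 0.05]
1.3599050591782909
```

Call:
drive_tool(
  deltas=[
    [150,0,0.0004,0,0.008,0,0],
    [150,0,0.0008,0,0.016,0,0],
    [150,0,0.0012,0,0.024,0,0],
    [150,0,0.0016,0,0.032,0,0],
    [150,0,0.002,0,0.04,0,0],
    [150,0,0.0024,0.0001,0.048,0,0],
    [150,0,0.0028,0.0001,0.056,0,0],
    [150,0,0.0032,0.0001,0.064,0,0],
    [150,0,0.0036,0.0001,0.072,0,0],
    [150,0,0.004,0.0002,0.08,0,0],
  ],
)

```text
time: 15.8
tool_pos: [563.6, -109.3, 89.9]
tcp_rot: [-66.8, 89.8, 111.8]
ft_force: [-4.3, 11.5, 3.2]
finger_gap: 35.0
```

Run:
```python
from h import *
from bench import sense,snapshot
d=snapshot("scene");pickle.dump(d,open("scene12.pkl","wb"));crop(d,215,155,90,80,8,"pics/s12c.png")
s=sense();st(s);print(np.linalg.norm(s["wrist_torque"][:2]))
```

```text
t 15.85 pos [ 563.7 -109.4   89.9] rad 49.2 ang 1.1 tooly -91.4 gap 35.1 f tool [ -3.6 -11.    4.4] torq [1.68 0.74 0.09]
1.8339016544710904
```

View pics/s12c.png

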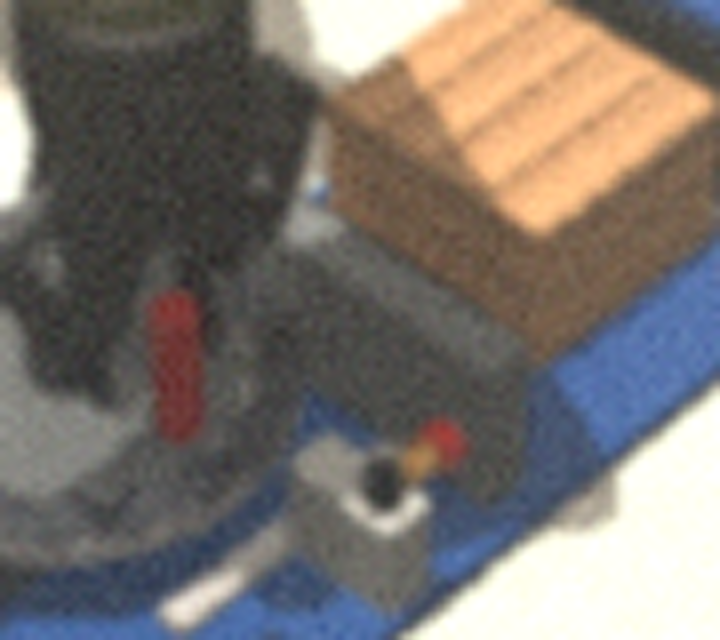

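Contact: the push rose from about 6–7 N to about 11 N, torque rose from 1.08 to 1.83 N m, and the red buffer moved about 0.9 px (crop (450,437) → (443,440)). That puts roughly 7–8 N on the buffer (about 2.6 mm), well within range, so I'll stop here. Back off to the middle of the gap, then straight up.

Call:
drive_tool(
  deltas=[
    [150,0,-0.002,0,0,0,0],
    [150,0,-0.004,0,0,0,0],
    [150,0,-0.006,0,0,0,0],
    [150,0,-0.008,0,0,0,0],
    [150,0,-0.008,0,0,0,0],
    [150,-0.008,-0.008,0,0,0,0],
    [150,-0.02,-0.008,0,0,0,0],
    [150,-0.035,-0.008,0,0,0,0],
    [150,-0.055,-0.008,0,0,0,0],
    [150,-0.075,-0.008,0,0,0,0],
  ],
)

```text
time: 16.68
tool_pos: [564.3, -103.8, 166.4]
tcp_rot: [152.2, 90.0, -29.2]
ft_force: [0.6, -0.8, 0.5]
finger_gap: 35.0
```

Run:
```python
from h import *
from bench import sense,snapshot
s=sense();st(s);print(s["joint_pos"].round(1))
for n in("scene","top"):
    d=snapshot(n);pickle.dump(d,open(n+"13.pkl","wb"))
crop(load("scene13"),145,115,185,135,4,"pics/s13c.png");crop(load("top13"),170,155,190,110,4,"pics/t13c.png")
s=sense();print(delta(s,W(38,-172.5,160),-86.4))
```

```text
t 16.68 pos [ 564.3 -103.8  166.4] rad 50.2 ang 7.5 tooly -91.4 gap 35.0 f tool [-0.5  0.7 -0.6] torq [ 0.05 -0.07 -0.03]
[-15.5   5.6  94.1  -0.   80.2  75.9]
(array([ 0.0108,  0.1756, -0.0003]), array([-0.0872, -0.0081, -0.0025]))
```

View pics/s13c.png

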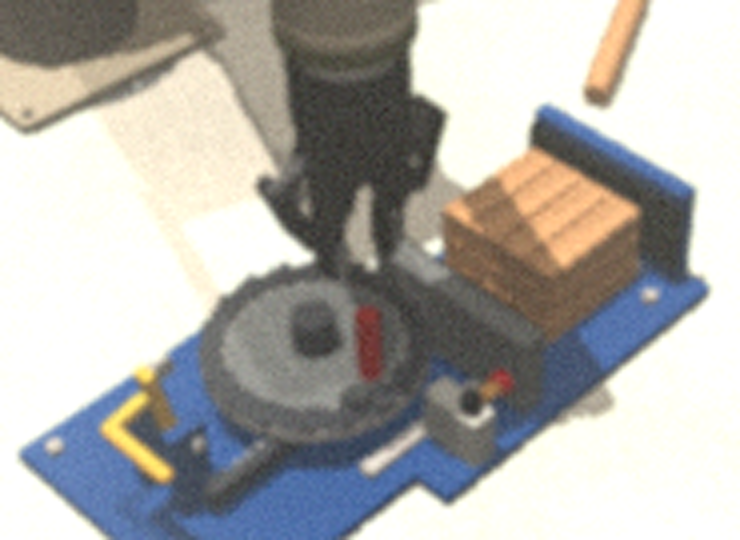

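View pics/t13c.png

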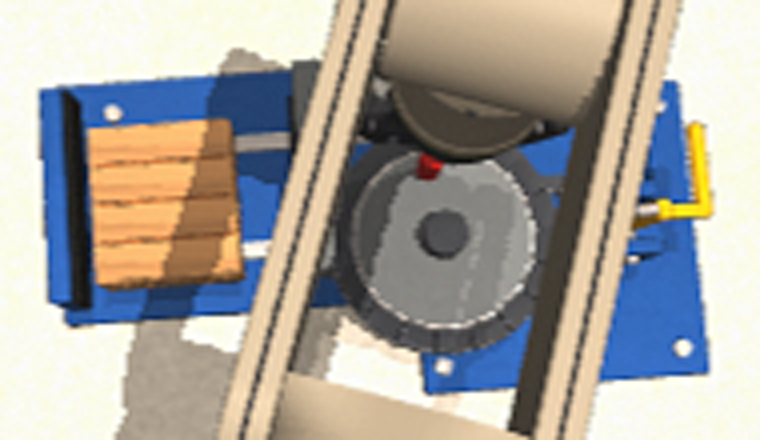

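The fingers are clear, the knob stands at top crop (430,165), the jaw touches the buffer and the crate hasn't moved. Back to the laid-back pawl bar.

Call:
drive_tool(
  deltas=[
    [150,0,0.012,0,-0.01,0,0],
    [150,0,0.032,0,-0.02,0,0],
    [150,0,0.054,0,-0.04,0,0],
    [150,0,0.078,0,-0.06,0,0],
    [150,0,0.102,0,-0.08,0,0],
    [150,0,0.126,0,-0.087,0,0],
    [150,0,0.148,0,-0.087,0,0],
    [150,0,0.165,0,-0.087,0,0],
    [150,0.003,0.174,0,-0.087,0,0],
    [150,0.01,0.176,0,-0.087,0,0],
  ],
)

```text
time: 17.62
tool_pos: [560.4, -281.5, 155.4]
tcp_rot: [140.0, 89.9, -36.5]
ft_force: [1.0, 0.1, 0.1]
finger_gap: 35.1
```

Run:
```python
from h import *
from bench import sense,snapshot
s=sense();st(s);print(CL(s["tool_pos"]))
d=snapshot("scene");pickle.dump(d,open("scene14.pkl","wb"));crop(d,125,115,185,135,4,"pics/s14c.png")
s=sense();print(delta(s,W(38,-173.5,97.5),-86.4))
```

```text
t 17.62 pos [ 560.4 -281.5  155.4] rad 177.2 ang -75.0 tooly -86.5 gap 35.1 f tool [-0.1 -0.  -1. ] torq [0.02 0.04 0.01]
[  35.09647218 -173.69702492  155.42634758]
(array([ 0.0552,  0.0013, -0.0038]), array([-0.0013,  0.001 ,  0.0008]))
```

View pics/s14c.png

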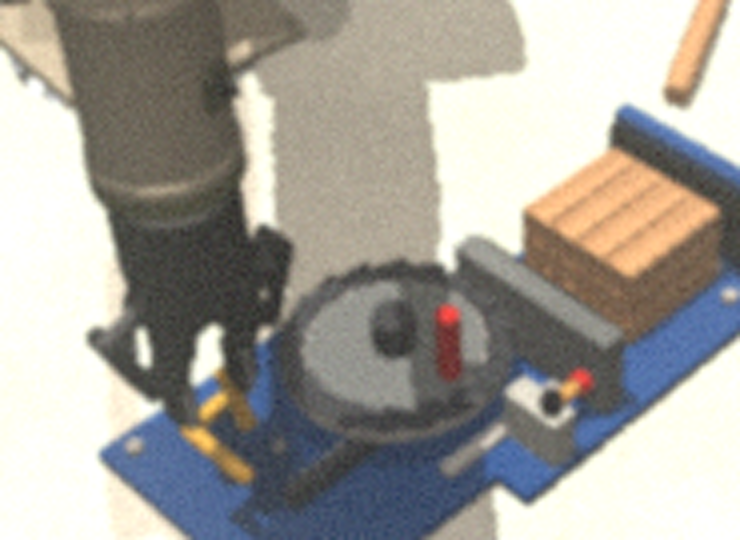

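The open fingers (crop (210,390)) straddle the laid-back bar, so I'll descend and grip.

Call:
drive_tool(
  deltas=[
    [150,0.004,0,-0.002,0,0,0],
    [150,0.012,0.0005,-0.0035,0,0,0],
    [150,0.022,0.0005,-0.0035,0,0,0],
    [150,0.033,0.0005,-0.0035,0,0,0],
    [150,0.043,0.0005,-0.0035,0,0,0],
    [150,0.051,0.0005,-0.0035,0,0,0],
    [150,0.056,0.0005,-0.0035,0,0,0],
    [150,0.0575,0.0005,-0.0035,0,0,0],
    [165,0.0575,0.0005,-0.0035,0,0,0],
    [180,0.0575,0.0005,-0.0035,0,0,0],
  ],
)

```text
time: 18.5
tool_pos: [563.8, -280.0, 97.4]
tcp_rot: [145.5, 90.0, -30.9]
ft_force: [0.1, -0.4, -0.6]
finger_gap: 25.4
```

Call:
drive_tool(
  deltas=[
    [190,0,0,0,0,0,0],
    [200,0,0,0,0,0,0],
    [210,0,0,0,0,0,0],
    [220,0,0,0,0,0,0],
    [230,0,0,0,0,0,0],
    [240,0,0,0,0,0,0],
    [255,0,0,0,0,0,0],
    [255,0,0,0,0,0,0],
    [255,0,0,0,0,0,0],
    [255,0,0,0,0,0,0],
  ],
  squeeze=25,
)

```text
time: 19.33
tool_pos: [564.3, -281.7, 98.5]
tcp_rot: [120.9, 89.8, -55.5]
ft_force: [-1.0, -5.8, 3.0]
finger_gap: 10.7
```

Run:
```python
from h import *
from bench import sense,snapshot
s=sense();st(s);print(CL(s["tool_pos"]))
```

```text
t 19.33 pos [ 564.3 -281.7   98.5] rad 178.5 ang -73.8 tooly -86.4 gap 10.7 f tool [-3.   5.8  1.3] torq [-0.95  0.06  0.05]
[  38.89036411 -174.21124124   98.54818842]
```

Gripped (gap 10.7 mm). I'll bring it forward along the arc.

Call:
drive_tool(
  deltas=[
    [255,-0.0039,-0.003,0,0,0,0],
    [255,-0.0075,-0.0063,0,0,0,0],
    [255,-0.0109,-0.01,0,0,0,0],
    [255,-0.0139,-0.0139,0,0,0,0],
    [255,-0.0165,-0.0181,0,0,0,0],
    [255,-0.0188,-0.0224,0,0,0,0],
    [255,-0.0207,-0.027,0,0,0,0],
    [255,-0.0222,-0.0317,0,0,0,0],
    [255,-0.0233,-0.0365,0,0,0,0],
    [255,-0.0239,-0.0414,0,0,0,0],
  ],
)

```text
time: 20.17
tool_pos: [561.7, -240.2, 123.2]
tcp_rot: [123.9, 89.8, -52.6]
ft_force: [-0.2, -5.0, 6.5]
finger_gap: 10.7
```

Run:
```python
from h import *
from bench import sense,snapshot
s=sense();st(s);print(CL(s["tool_pos"]))
d=snapshot("scene");pickle.dump(d,open("scene15.pkl","wb"));crop(d,125,115,185,135,4,"pics/s15c.png")
```

```text
t 20.17 pos [ 561.7 -240.2  123.2] rad 138.2 ang -70.0 tooly -86.4 gap 10.7 f tool [-6.5  5.   0.4] torq [-1.05  0.06  0.09]
[  38.93044826 -132.60777097  123.19060256]
```

View pics/s15c.png

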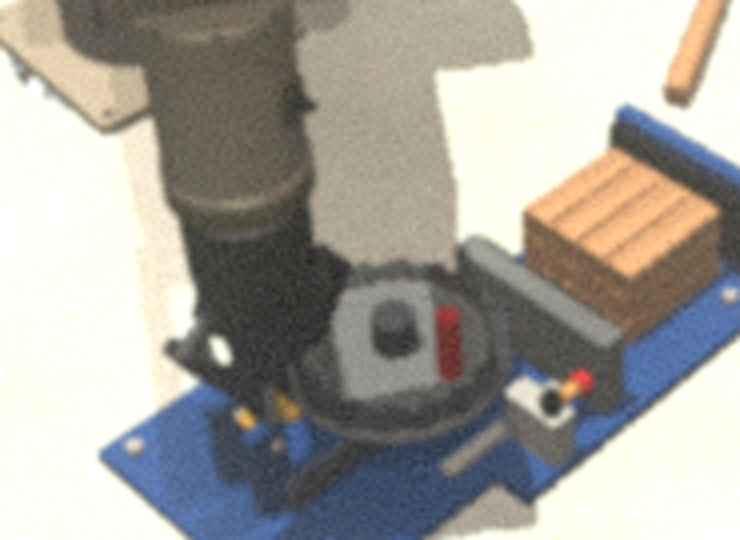

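Call:
drive_tool(
  deltas=[
    [255,-0.0002,-0.0049,0,0,0,0],
    [255,0,-0.0099,0,0,0,0],
    [255,0.0006,-0.0147,0,0,0,0],
    [255,0.0017,-0.0196,0,0,0,0],
    [255,0.0029,-0.0233,0,0,0,0],
    [255,0.0043,-0.027,0,0,0,0],
    [255,0.006,-0.0306,0,0,0,0],
    [255,0.0074,-0.0332,0,0,0,0],
    [255,0.0089,-0.0357,0,0,0,0],
    [255,0.0089,-0.0357,0,0,0,0],
  ],
)

```text
time: 21.05
tool_pos: [558.9, -202.0, 111.6]
tcp_rot: [-118.8, 90.0, 64.8]
ft_force: [3.6, 0.7, 2.2]
finger_gap: 10.9
```

Run:
```python
from h import *
from bench import sense,snapshot
s=sense();st(s);print(CL(s["tool_pos"]))
d=snapshot("scene");pickle.dump(d,open("scene16.pkl","wb"));crop(d,165,145,92,67,8,"pics/s16c.png")
```

```text
t 21.05 pos [ 558.9 -202.   111.6] rad 101.9 ang -64.1 tooly -86.4 gap 10.9 f tool [-2.2 -0.5 -3.6] torq [-0.04 -0.64  0.09]
[ 38.59329397 -94.27961966 111.58501081]
```

View pics/s16c.png

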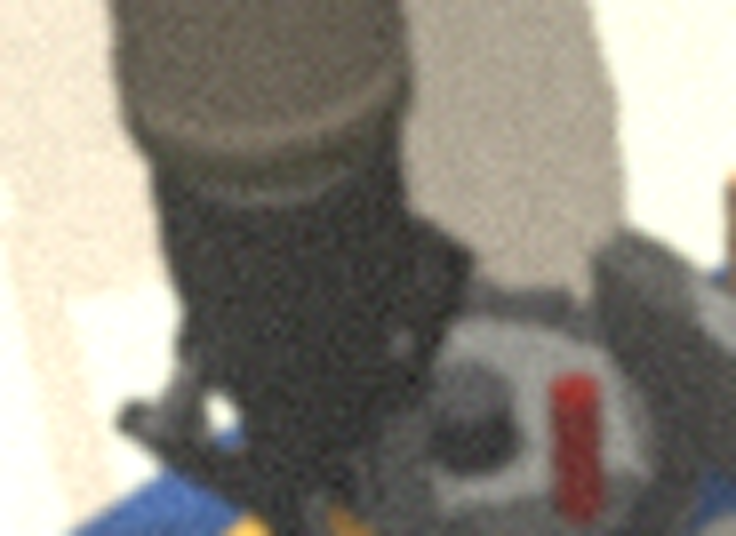

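The pawl is about 9–10° above the seated pose, so I'll lower slowly while watching the force.

Call:
drive_tool(
  deltas=[
    [255,0.0004,-0.0005,0,0,0,0],
    [255,0.0008,-0.001,0,0,0,0],
    [255,0.0011,-0.0016,0,0,0,0],
    [255,0.0015,-0.0021,0,0,0,0],
    [255,0.0018,-0.0027,0,0,0,0],
    [255,0.0023,-0.0032,0,0,0,0],
    [255,0.0027,-0.0037,0,0,0,0],
    [255,0.0031,-0.0042,0,0,0,0],
    [255,0.0035,-0.0048,0,0,0,0],
    [255,0.0035,-0.0048,0,0,0,0],
  ],
)

```text
time: 21.93
tool_pos: [558.9, -200.0, 109.8]
tcp_rot: [111.9, 89.8, -64.5]
ft_force: [1.8, -6.0, 8.2]
finger_gap: 10.8
```

Run:
```python
from h import *
from bench import sense,snapshot
s=sense();st(s);print(CL(s["tool_pos"]))
```

```text
t 21.93 pos [ 558.9 -200.   109.8] rad 100.0 ang -63.7 tooly -86.4 gap 10.8 f tool [-8.1  6.2 -1.4] torq [-1.31 -0.23  0.04]
[ 38.64459535 -92.2772814  109.83595456]
```

The nose has met the wheel at about 0.11 rad: upward force is 8 N and the motion stopped short, which fits a tooth near its crest. I'll ease the pressure off, then open gently.

Call:
drive_tool(
  deltas=[
    [255,-0.0004,0.0005,0,0,0,0],
    [255,-0.0008,0.001,0,0,0,0],
    [255,-0.0012,0.0016,0,0,0,0],
    [255,-0.0015,0.0021,0,0,0,0],
    [255,-0.0016,0.0024,0,0,0,0],
    [255,-0.0016,0.0024,0,0,0,0],
    [255,-0.0016,0.0024,0,0,0,0],
    [255,-0.0016,0.0024,0,0,0,0],
    [255,-0.0016,0.0024,0,0,0,0],
    [255,-0.0016,0.0024,0,0,0,0],
  ],
)

```text
time: 22.77
tool_pos: [558.8, -200.5, 110.3]
tcp_rot: [151.8, 90.0, -24.6]
ft_force: [4.5, -1.0, 4.0]
finger_gap: 11.1
```

Run:
```python
from h import *
from bench import sense,snapshot
s=sense();st(s);print(CL(s["tool_pos"]))
```

```text
t 22.77 pos [ 558.8 -200.5  110.3] rad 100.5 ang -63.8 tooly -86.4 gap 11.1 f tool [-4.   1.3 -4.5] torq [-0.41 -0.86  0.03]
[ 38.55743343 -92.80664556 110.26149612]
```

Call:
drive_tool(
  deltas=[
    [230,0,0,0,0,0,0],
    [225,0,0,0,0,0,0],
    [221,0,0,0,0,0,0],
    [218,0,0,0,0,0,0],
    [215,0,0,0,0,0,0],
    [211,0,0,0,0,0,0],
    [206,0,0,0,0,0,0],
    [200,0,0,0,0,0,0],
    [193,0,0,0,0,0,0],
    [185,0,0,0,0,0,0],
  ],
)

```text
time: 23.6
tool_pos: [558.3, -200.3, 109.9]
tcp_rot: [-31.6, 90.0, 152.0]
ft_force: [-1.0, 0.3, -0.1]
finger_gap: 23.5
```

Run:
```python
from h import *
from bench import sense,snapshot
s=sense();st(s);print(CL(s["tool_pos"]))
d=snapshot("scene");pickle.dump(d,open("scene17.pkl","wb"));crop(d,165,165,92,67,8,"pics/s17c.png")
```

```text
t 23.6 pos [ 558.3 -200.3  109.9] rad 100.1 ang -64.0 tooly -86.4 gap 23.5 f tool [ 0.1 -0.4  1. ] torq [ 0.05  0.04 -0.  ]
[ 38.09655866 -92.59040199 109.86422017]
```

View pics/s17c.png

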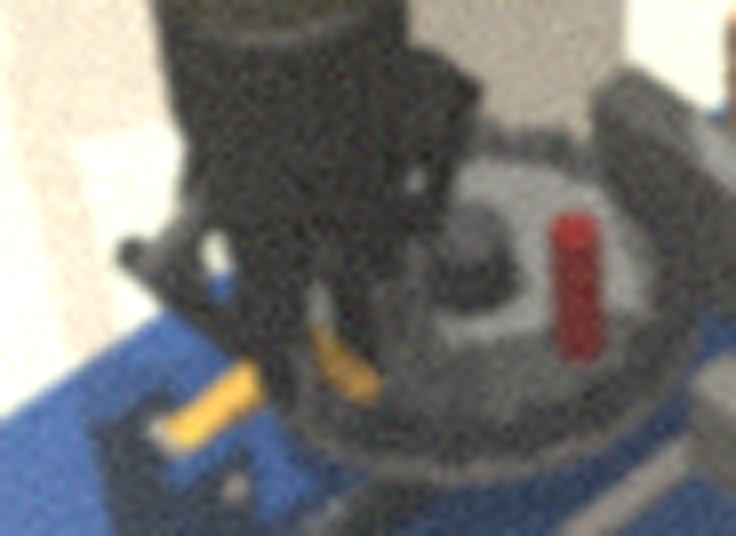

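The fingers are open and the pawl is lying forward on the wheel (bar at (345,370)). I'll rise straight up, then move aside for a full check.

Call:
drive_tool(
  deltas=[
    [175,0,0,0,0,0,0],
    [170,-0.003,0,0,0,0,0],
    [170,-0.01,0,0,0,0,0],
    [170,-0.02,0,0,0,0,0],
    [170,-0.035,0,0,0,0,0],
    [170,-0.055,0,0,0,0,0],
    [170,-0.075,0,0,0,0,0],
    [170,-0.095,0.005,0.005,0,0,0],
    [170,-0.11,0.02,0.02,0,0,0],
    [170,-0.12,0.045,0.045,0,0,0],
  ],
)

```text
time: 24.48
tool_pos: [518.4, -247.3, 233.9]
tcp_rot: [158.5, 89.7, -17.7]
ft_force: [0.4, -1.4, -0.1]
finger_gap: 28.1
```

Call:
drive_tool(
  deltas=[
    [170,0,0.02,0.02,0,0,0],
    [170,0,0.045,0.03,0,0,0],
    [170,0,0.075,0.04,0,0,0],
    [170,0,0.105,0.05,0,0,0],
    [170,0,0.135,0.06,0,0,0],
    [170,0,0.165,0.07,0,0,0],
    [170,0,0.195,0.08,0,0,0],
    [170,0,0.22,0.085,0,0,0],
    [170,0,0.235,0.09,0,0,0],
    [170,0,0.24,0.09,0,0,0],
  ],
)

```text
time: 25.32
tool_pos: [440.4, -496.1, 231.1]
tcp_rot: [94.9, 89.9, -81.7]
ft_force: [0.1, 0.1, -0.5]
finger_gap: 28.6
```

Run:
```python
from h import *
from bench import sense,snapshot
s=sense();st(s)
for n in("scene","top"):
    d=snapshot(n);pickle.dump(d,open(n+"18.pkl","wb"))
crop(load("scene18"),145,135,185,135,4,"pics/s18c.png");crop(load("top18"),170,155,190,110,4,"pics/t18c.png")
```

```text
t 25.32 pos [ 440.4 -496.1  231.1] rad 392.9 ang -100.9 tooly -86.6 gap 28.6 f tool [ 0.5 -0.1 -0.1] torq [ 0.01 -0.04  0.03]
```

View pics/s18c.png

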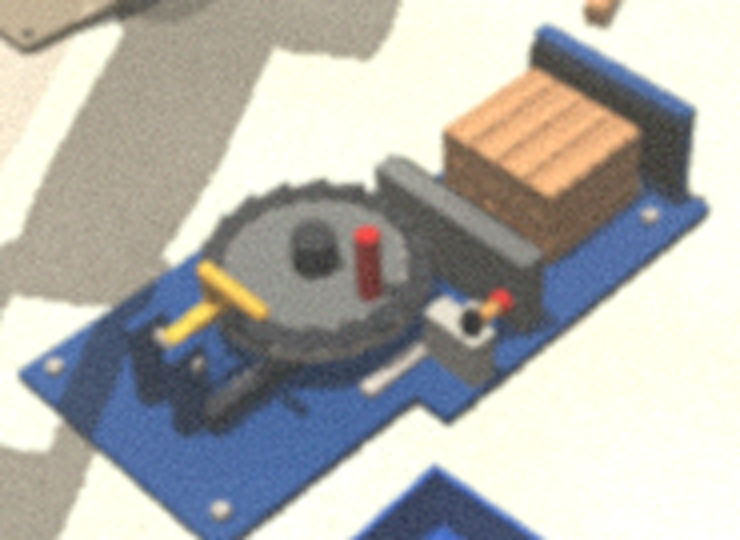

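View pics/t18c.png

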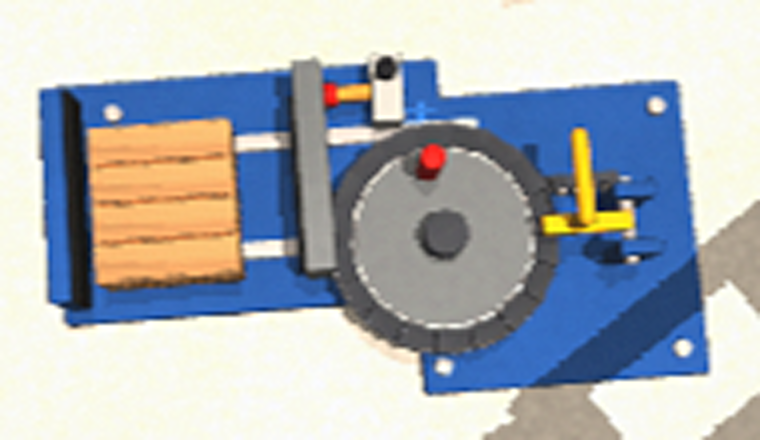

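Run:
```python
from h import *
def cen(d,roi,kind):
    H=cv2.cvtColor(d["frame"],cv2.COLOR_BGR2HSV).astype(int);h,S,V=H[...,0],H[...,1],H[...,2]
    m=(((h<8)|(h>172))&(S>130)&(V>60)) if kind=="r" else (h>18)&(h<35)&(S>130)&(V>60)
    x0,y0,x1,y1=roi;mm=m[y0:y1,x0:x1];y,x=np.nonzero(mm);return np.array([x.mean()+x0,y.mean()+y0]),len(x),(x.min()+x0,x.max()+x0,y.min()+y0,y.max()+y0)
for n in("top0","top18"):
    d=load(n);c,k,b=cen(d,(245,170,262,188),"r");p=ray(d,c,34);print(n,"buf",c.round(2),k,b,CL(p).round(1))
for n in("scene0","scene11","scene12","scene14","scene17","scene18"):
    d=load(n);c,k,b=cen(d,(262,200,282,218),"r");p=ray(d,c,45);print(n,"buf",c.round(2),k,b,CL(p).round(2))
for n in("top0","top18"):
    d=load(n);c,k,b=cen(d,(255,190,290,215),"r");p=ray(d,c,110);q=CL(p);print(n,"knob",q.round(1),np.degrees(np.arctan2(q[1],q[0])).round(1),np.hypot(*q[:2]).round(1)) 
    c,k,b=cen(d,(300,180,340,220),"y");print("pawl",c.round(2),k,b)
t=load("top18");T=lambda x,y:(170+x/4-.4,155+y/4-.4)
for p in[(580,133),(586,220)]: print(CL(ray(t,T(*p),115)).round(1))
t=load("top0")
for p in[(572,135),(577,222)]: print(CL(ray(t,T(*p),115)).round(1))
# other things: difference
a=load("top0")["frame"].astype(int);b=load("top18")["frame"].astype(int)
a=load("scene12")
```

```text
top0 buf [251.33 178.11] 18 (np.int64(250), np.int64(253), np.int64(176), np.int64(180)) [112.9  74.4  34. ]
top18 buf [252.12 178.12] 16 (np.int64(251), np.int64(254), np.int64(176), np.int64(180)) [112.7  72.1  34. ]
scene0 buf [270.88 209.  ] 16 (np.int64(269), np.int64(273), np.int64(207), np.int64(211)) [111.11  79.07  45.  ]
scene11 buf [270.82 209.06] 17 (np.int64(269), np.int64(273), np.int64(207), np.int64(211)) [111.16  78.8   45.  ]
scene12 buf [270.22 209.67] 18 (np.int64(268), np.int64(272), np.int64(208), np.int64(212)) [111.56  75.93  45.  ]
scene14 buf [270.09 209.32] 22 (np.int64(267), np.int64(272), np.int64(207), np.int64(212)) [110.37  76.64  45.  ]
scene17 buf [270.   209.08] 25 (np.int64(267), np.int64(272), np.int64(207), np.int64(212)) [109.55  77.13  45.  ]
scene18 buf [270.15 209.15] 20 (np.int64(267), np.int64(272), np.int64(207), np.int64(212)) [110.04  77.23  45.  ]
top0 knob [ 16.5  46.5 110. ] 70.4 49.3
pawl [315.17 204.99] 183 (np.int64(305), np.int64(327), np.int64(188), np.int64(213))
top18 knob [ 49.5   5.9 110. ] 6.8 49.8
pawl [316.37 204.58] 180 (np.int64(305), np.int64(328), np.int64(187), np.int64(213))
[ 57.7 -94.9 115. ]
[ -2.1 -93.3 115. ]
[ 56.7 -89.3 115. ]
[ -3.  -87.1 115. ]
```

Final pictures: jaw against the buffer (scene crop (505,298)), pawl down on the wheel (bar at top crop (583,180)), crate unchanged, robot clear. Handing in.

Run:
```python
from bench import hand_in
print(hand_in())
```

```text
the job is handed in; nothing more can be done
None
```

The clamp is released: the jaw rests against the buffer, pressing it in a little, and the pawl is back down on the teeth. I handed the job in at about 25 s.

1. **Pawl up:** I gripped the pawl bar, lifted it around its hinge to the end stop and let it go there.
2. **Wheel turned:** I pushed the red knob clockwise with the fingers loosely around it. The push stayed near the 7 N drag until the buffer was met, then rose to about 11 N, where I stopped. I then backed off and lifted clear.
3. **Pawl down:** I lowered it slowly until its nose met the teeth (about 8 N up on the tool), eased that off, then opened the fingers.

Last checks:
- **Wheel:** it turned about 64° (1.1 rad), measured from the knob in the top view.
- **Buffer:** it is pressed in about 2–3 mm. I estimate 5–9 N, from the push force and from the pictures, which differed by about 1 mm. That is inside the 1.5–13 N wanted and short of the 6 mm bottom.
- **Crate:** it had not moved in the pictures.
- **Bystanders:** I did not measure the loose things on the bench after the job; the tool crossed above them with the fingertips at about 230 mm.
- **Pawl:** it rests about 0.1 rad up, on or near a tooth crest rather than fully seated, because of where the wheel stopped. I did not turn the wheel to seat it, as that would have changed the buffer pressure.

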